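# Park the vegetable slicer's carriage behind its spring catch

## Robot

A 6-joint arm with a two-finger parallel gripper is mounted at the origin on the work surface. World frame = base frame: x ahead of the robot, y to its left, z up, the work surface at z = 0. Lengths are in m, angles in rad, forces in N, time in s.
With the tool pointing down it reaches from about 0.375 to 0.925 m from the base axis. Payload 5.7 kg.
Tool frame: the origin (TCP) lies on the centre line of the jaws, within the pads' length; the fingertips stand 17 mm ahead of it and the grasp point (between the pads) lies 2 mm behind it; z points along the fingers, x is the direction in which the jaws open and shut, and the axes are right-handed (so a half turn about z gives the same grasp; the last joint's range is limited). The gripper opens to 85 mm and grips with 20 to 120 N. Pads are 22 mm wide; open, the fingers measure 114 mm over their backs; the gripper's body (76 mm by 85 mm) begins 54 mm behind the grasp point. The pads swing forward as they close: fully open they stand 13 mm farther back than shut.
Start: joints at [-1.337, 0.359, 1.51, -0, 1.272, -0.115], TCP at [0.205, -0.564, 0.248] pointing down, gripper open.
Joint ranges: [-2.97, 2.97], [-1.01, 2.36], [0.21, 2.38], [-0.96, 4.11], [0.2, 2.71], [-2.98, 2.98]. Speed limits (rad/s): [2.39, 2.39, 3.14, 3.14, 3.14, 3.14].

## Interface

Orientations are given as a unit quaternion [w, x, y, z].
In Python, from workcell import r gives the robot as it stands.
- The arm moves only by the tool carry_out, never from a script. Its argument "motion" is a list of rows, each an object of numbers: "x", "y", "z": the shift along the tool's x, y, z in mm; "spin": the turn about the tool's z in degrees; "gripper": the finger opening in mm, from 0 to 85.4. A call has 1 to 12 rows; each row is the pose to reach, as a shift and turn from the pose commanded when the call began, along the tool's axes at that moment; what a row does not reach only later rows make up. A row lasts 1/12 s, in which the tool goes at most 41.7 mm and 7.16 degrees, less where a joint would pass 70% of its speed; a pose out of reach is approached as far as the arm can. A call with a gripper value outside its range is refused whole. The fingers move at their own pace and stop on an object; "squeeze" is the grip in N (left out, the last holds). Time passes only in rows, so rows that repeat a pose let the fingers close. It gives the time, the measured TCP pose, the force and the opening at its end, in the units of the state.
- r.read_state(): the state, without advancing time (a new reading comes with each control period).
- r.snapshot(name): name is "scene" or "top" or "wrist"; returns a dict with "pixels" (420x560x3 uint8, red, green, blue), "z_map" (420x560 float32, m along the optical axis (not along the pixel's ray), 0 where there is no reading), "intrinsics" (3x3 intrinsics, pixels), "k1" (the pictures are not rectified: a ray, as slopes to the right and down, at radius r is drawn at 1 + k1 r^2 times it, then the intrinsics apply), "R" (3x3) and "t" (3): a world point X has camera coordinates R X + t; the wrist camera has in their place "hand_eye" (4x4, takes a point from camera to tool coordinates, whose origin is the TCP and whose axes are the tool frame's). Camera axes: x right, y down, z forward; pixel columns grow to the right and rows downward; lengths in m; the calibration is good to about 2 mm. A picture is of the moment at which its call begins: read the wrist's pose just before it.
- r.hand_in(): hands the job in, once; it reports no verdict.
The state is a dict: "time": time; "joint_pos": joint angles; "qvel": joint speeds; "tau": joint torques, N m; "tool_pos": TCP position; "tcp_rot": TCP orientation; "contact_force": force on the tool from outside, world axes, zero at the start; "torque": the same for the moment, N m; "gripper_width": opening from 0.0 (shut) to 1.0 (fully open).
Only numpy, scipy, OpenCV 4.12 (cv2) and the standard library are available. Lean on these libraries where they do the work, as an engineer would, in place of code of your own. Each camera call takes 0.05 s, during which the arm holds its last target. There are 200 camera calls.

## Task

The slicer's food carriage is stopped by a spring catch. With the fingertips press the long steel catch bar down and keep it down while you push the carriage's side wing along, past the catch tooth and on until the carriage is fully home against its end stop; then let go, so that the catch springs back up behind the wing. Only press and push: do not touch the black knob on the carriage, do not force the carriage over the standing catch, and leave everything else on the counter where it is.

Things in the scene. Friction and masses are not known exactly. Their poses are not given: they have to be found in the camera images.
- slicer: Vegetable slicer, fixed: dark plastic bed 100 mm wide (x), 280 mm long (y), top 40 mm above the counter, grey handle stub at its -y end, raised end stop wall at its +y end. Origin on the counter under the bed's middle, z up. The carriage slides along +y; the catch bar runs along the +x side, away from the robot.
- carriage (a joint): Carriage position along slicer +y, m: 0 near end, 0.15 against the end stop (home). Starts at 0 to 0.04. Stops against the standing tooth at 0.057; above 0.089 the tooth is free behind the wing. Stays where left; about 2 N moves it. White carriage, 88 x 88 mm, top 78 mm above the counter.
- catch (a joint): How far the catch bar is pressed, m: 0 up (bar top 50 mm, tooth top 62 mm above the counter), 0.012 fully down (38 and 50 mm). The wing passes over the tooth when pressed more than 0.008. Spring: about 3 N to start, 7 N fully down, the same anywhere along the bar; it springs back up when let go, unless the wing is over the tooth.
- push_face (a point): Middle of the flat rear (-y) face of the carriage's wing: an upright white plate 16 mm thick along y, 54 to 80 mm above the counter, jutting out at +x over the catch bar (to slicer x 96 mm). Point at slicer x 80 mm, y = -0.093 + carriage value, 67 mm up; push it towards slicer +y. The carriage body's side is 36 mm to its -x side.
- bar_middle (a point): Middle of the clear strip on top of the flat steel catch bar (slicer x 80, y -35 mm). The bar covers slicer x 52 to 98, y -155 to 85 mm; the strip x 66 to 98 mm is clear for fingertips along its whole length. Moves down with the bar.
- tooth_top (a point): Top middle of the small steel tooth on the bar's inner edge (slicer x 53 to 63, y -20 to -4 mm), which stands 12 mm above the bar in the wing's way. Moves down with the bar.
- knob: Black round knob, 34 mm across, on top of the carriage, 78 to 97 mm above the counter; not to be touched. Origin at its foot, z up.
- salt_jar: Small closed jar, 44 mm across, 85 mm tall, standing beyond the catch bar. Origin under its middle. Bystander.
- slice_a: Aubergine slice, dark rim and pale face, 62 mm across, 14 mm thick, lying near the slicer. Origin under its middle. Bystander.
- cup: White cup, 68 mm across, 70 mm tall, on the robot's side of the slicer. Origin under its middle. Bystander.
- knife: Kitchen knife, 300 mm long, wooden handle, lying on the cutting board at the left. Origin at the blade's heel. Bystander.
- slice_b: Aubergine slice, 62 mm across, 14 mm thick, on the cutting board. Origin under its middle. Bystander.
- plate: White dinner plate, 200 mm across, 20 mm tall, at the right. Origin under its middle. Bystander.
- lunch_box: Yellow lidded box, 96 x 136 mm, 62 mm tall, far right. Origin under its middle. Bystander.

How it is judged:
On the way, in this order (a step that is already met when the one before it is completed fails the run):
1. the catch bar is held down (more than 8 mm) while the carriage still stands before the tooth (value of joint catch above 0.008 m and value of joint carriage below 0.06 m), for 0.1 s.
2. the carriage's wing has passed the tooth (value of joint carriage above 0.092 m), for 0.1 s.
At the end, for the whole second after the job is handed in: The carriage is home within 5 mm of its end stop (joint value above 0.145) and at rest, and the catch bar has sprung up again to within 2 mm of its top (value of joint carriage above 0.145 m and value of joint catch below 0.002 m and velocity of joint carriage between -0.005 and 0.005 m/s); the robot touches nothing.
It fails at once if the black knob is touched (more than 0.5 N) (contact force between the fingers and knob above 0.5 N).
It fails at once if the carriage is forced over the standing catch (value of joint carriage between 0.064 and 0.085 m and value of joint catch below 0.005 m).
It fails at once if something else on the counter is lifted or moved more than 20 mm (distance of any of salt_jar, slice_a, cup, knife, slice_b, plate, lunch_box from where it was at the start of the episode above 0.02 m).
It also fails if it takes over 32 s, if anything falls off the work surface, if the arm or the gripper's body presses on something with over 40 N, if the wrist force passes 120 N, or if a joint passes its speed limit or range.

## Working session

There is one attempt and no reset: what is moved stays moved. The work goes in short steps, Python scripts to look and compute and a tool call to move; the robot and the scene stay as the last step left them, time stands still between calls to the robot, and variables do not carry over. Pictures are saved under pics/ and viewed, about 8 in all and at most 12, crops included, and the job is handed in when it is done.

Besides the shell and the picture viewer there is one more tool, called after "Call:" as name([rows], argument=value, ...), one row to a line, values as JSON. carry_out: Moves the arm, as the interface text tells. Its arguments: {"type":"object","properties":{"motion":{"type":"array"},"squeeze":{"type":"number"}},"required":["motion"]}

```bash
mkdir -p pics; ls; cat > h.py <<'E'
import numpy as np, cv2
from workcell import r
def snap(n,f=None):
    s=r.snapshot(n)
    if f: cv2.imwrite('pics/'+f,s['pixels'][...,::-1])
    return s
def cloud(s,T=None):
    K=np.array(s['intrinsics']);z=s['z_map'];h,w=z.shape
    u,v=np.meshgrid(np.arange(w),np.arange(h))
    D=np.array([s['k1'],0,0,0,0],float)
    p=cv2.undistortPoints(np.stack([u,v],-1).reshape(-1,1,2).astype(np.float64),K,D).reshape(h,w,2)
    P=np.dstack([p[...,0]*z,p[...,1]*z,z])
    if T is None: X=(P-np.array(s['t']))@np.array(s['R'])
    else: X=P@T[:3,:3].T+T[:3,3]
    X[z==0]=np.nan
    return X
E
python3 - <<'E'
from h import *
s=snap('scene','a.png');t=snap('top','b.png')
np.savez('ab.npz',s=cloud(s),t=cloud(t),ps=s['pixels'],pt=t['pixels'])
st=r.read_state();print(st['time'],st['tool_pos'],st['tcp_rot'],st['contact_force'])
E
```

```text
pics
0.1 [ 0.20491058 -0.56325583  0.24751539] [-5.67323809e-04  8.19089908e-01 -5.73664495e-01 -6.69149624e-04] [-0.37968297  0.79799539  0.00157711]
```

View pics/b.png

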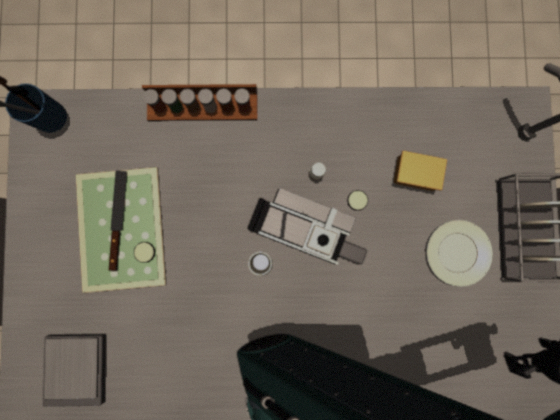

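View pics/a.png

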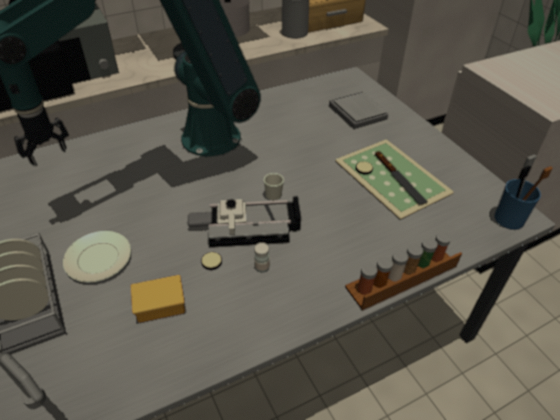

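The top view shows the slicer at about (310,228): handle at (352,252), end stop at (258,215), bar along the upper side from (278,195) to (353,225), wing near (333,218). The knob is at (323,240) and the jar at (318,171). The scene view agrees.

```bash
python3 - <<'E'
from h import *
d=np.load('ab.npz');X=d['t'];p=d['pt']
for n,(u,v) in dict(bar=(300,203),knob=(323,240),jar=(318,171),stop=(258,215),handle=(352,252),wing=(333,218),table=(300,300),slice=(357,200),bed=(290,222)).items(): print(n,X[v,u].round(3))
c=X[160:280,240:375]
z=c[...,2]
m=(abs(z-.05)<.006)
n,l,st,ce=cv2.connectedComponentsWithStats(m.astype(np.uint8))
for i in np.argsort(-st[1:,4])[:3]+1:
    q=c[l==i]; (cx,cy),(w,h),a=cv2.minAreaRect(q[:,:2].astype(np.float32)); print(st[i],cx,cy,w,h,a,q[:,2].mean())
cv2.imwrite('pics/c.png',cv2.resize(p[170:280,240:375,::-1],None,fx=5,fy=5,interpolation=cv2.INTER_CUBIC))
np.set_printoptions(linewidth=250)
print((np.nan_to_num(z[20:110:3,5:130:3])*1000).astype(int))
E
```

```text
bar [ 0.58  -0.047  0.048]
knob [ 0.471 -0.107  0.091]
jar [ 0.67  -0.098  0.08 ]
stop [0.545 0.077 0.06 ]
handle [ 0.435 -0.199  0.038]
wing [ 0.534 -0.139  0.076]
table [ 0.291 -0.046 -0.001]
slice [ 0.592 -0.223  0.012]
bed [ 0.525 -0.017  0.038]
[  21   28   77   77 1273] 0.5149776935577393 -0.0630822628736496 0.247329980134964 0.14720889925956726 67.94476318359375 0.049281266781844475
[ 89  51  26  39 397] 0.49564167857170105 -0.15944716334342957 0.058590229600667953 0.11078700423240662 69.05103302001953 0.04970167943373678
[62 56  6  5 12] 0.5335391163825989 -0.060169767588377 0.011864869855344296 0.01273251697421074 63.69453811645508 0.0464953928232757
[[ 0  0 -1 ...  2  0 -1]
 [ 1  3  3 ...  0  0  0]
 [ 0 -3  0 ...  0 -2  1]
 ...
 [ 0 67 34 ... 40  2  3]
 [-1 70 26 ...  0 -1 -3]
 [ 2 66 39 ...  1 -2 -2]]
```

View pics/c.png

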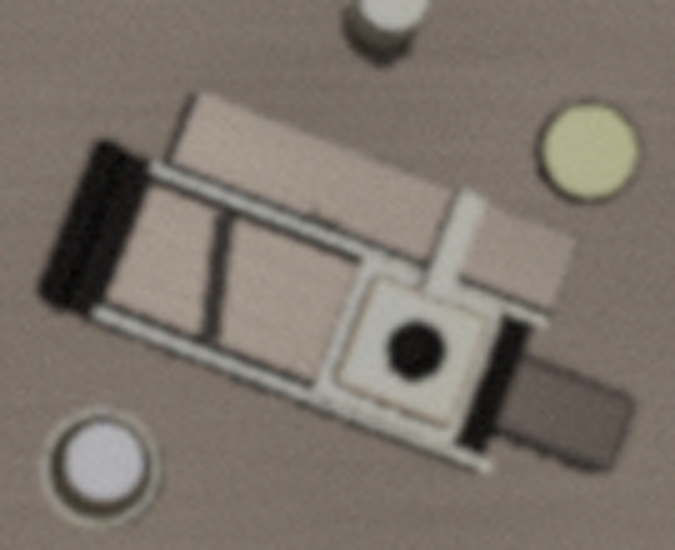

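```bash
cat >> h.py <<'E'
def ray(s,uv,z):
    K=np.array(s['intrinsics']);R=np.array(s['R']);t=np.array(s['t'])
    p=cv2.undistortPoints(np.array(uv,float).reshape(-1,1,2),K,np.array([s['k1'],0,0,0,0],float)).reshape(-1,2)
    d=np.c_[p,np.ones(len(p))]@R; c=-R.T@t
    return c+d*((z-c[2])/d[:,2])[:,None]
E
python3 - <<'E'
from h import *
s=r.snapshot('top')
f=lambda L:[(a/5-.4+240,b/5-.4+170) for a,b in L]
B=ray(s,f([(200,93),(172,163),(575,237),(550,305)]),.05)[:,:2]
S=np.array([[98,85],[52,85],[98,-155],[52,-155]])/1e3
print(B.round(4), np.linalg.norm(B[0]-B[2]),np.linalg.norm(B[0]-B[1]))
Sc=S-S.mean(0);Bc=B-B.mean(0)
a=np.arctan2((Sc[:,0]*Bc[:,1]-Sc[:,1]*Bc[:,0]).sum(),(Sc*Bc).sum())
R=np.array([[np.cos(a),-np.sin(a)],[np.sin(a),np.cos(a)]]);o=B.mean(0)-R@S.mean(0)
print('yaw',np.degrees(a),'o',o,'res',(S@R.T+o-B).round(4).tolist())
inv=lambda P:(P[:,:2]-o)@R
print('wing top corners',inv(ray(s,f([(463,190),(487,200),(455,292)]),.08)).round(4))
print('knob',inv(ray(s,f([(415,350)]),.097)).round(4))
print('jar',inv(ray(s,f([(395,5)]),.085)),'slice',inv(ray(s,f([(590,152)]),.014)))
np.savez('pose.npz',R=R,o=o,a=a)
E
```

```text
[[ 0.6245  0.013 ]
 [ 0.5832  0.0299]
 [ 0.5376 -0.2063]
 [ 0.4978 -0.1907]] 0.2359561611113585 0.0445685044156132
yaw -21.40970993781996 o [ 0.50373168 -0.02854526] res [[0.0015, 0.0018], [-0.0001, 0.0017], [0.0008, -0.0023], [-0.0023, -0.0012]]
wing top corners [[ 0.0949 -0.0786]
 [ 0.0944 -0.0935]
 [ 0.0385 -0.0946]]
knob [[-0.0013 -0.0827]]
jar [[ 0.18012156 -0.00469804]] slice [[ 0.15297106 -0.1502427 ]]
```

Slicer pose: yaw −21.4°, origin (0.504, −0.029), and the bar measures 236×45 mm against 240×46 expected. The carriage value is about 0. I'll go above the bar behind the wing with the jaws shut and along the slide direction.

Call:
carry_out([
  {"x": -129, "y": -223, "z": 10, "spin": 20, "gripper": 0},
  {"x": -129, "y": -223, "z": 10, "spin": 20, "gripper": 0},
  {"x": -129, "y": -223, "z": 10, "spin": 20, "gripper": 0},
  {"x": -129, "y": -223, "z": 10, "spin": 20, "gripper": 0},
  {"x": -258, "y": -446, "z": 40, "spin": 41.4, "gripper": 0},
  {"x": -258, "y": -446, "z": 40, "spin": 41.4, "gripper": 0},
  {"x": -258, "y": -446, "z": 40, "spin": 41.4, "gripper": 0},
  {"x": -258, "y": -446, "z": 40, "spin": 41.4, "gripper": 0},
  {"x": -258, "y": -446, "z": 40, "spin": 41.4, "gripper": 0},
  {"x": -258, "y": -446, "z": 40, "spin": 41.4, "gripper": 0},
  {"x": -258, "y": -446, "z": 40, "spin": 41.4, "gripper": 0},
  {"x": -258, "y": -446, "z": 40, "spin": 41.4, "gripper": 0},
], squeeze=60)

```text
time: 1.15
tool_pos: [0.5183, -0.1893, 0.2108]
tcp_rot: [-0.0, -0.563, 0.826, 0.0]
contact_force: [-0.1, -0.4, 1.3]
gripper_width: -0.001
```

```bash
cat >> h.py <<'E'
from scipy.spatial.transform import Rotation as Ro
def tool(st):
    T=np.eye(4);q=st['tcp_rot'];T[:3,:3]=Ro.from_quat([q[1],q[2],q[3],q[0]]).as_matrix();T[:3,3]=st['tool_pos'];return T
def report(g=None):
    st=r.read_state();T=tool(st);d=np.load('pose.npz');R,o=d['R'],d['o']
    print(st['time'],'tcp slicer',((T[:2,3]-o)@R).round(4),'z',T[2,3].round(4),'tilt',T[:3,2].round(3),'tx',(T[:2,0]@R).round(3),'ty',(T[:2,1]@R).round(3),'F',np.round(st['contact_force'],1))
    if g is not None:
        w=np.r_[R@np.array(g[:2])+o,g[2]]-T[:3,3];print('tool shift mm',(T[:3,:3].T@w*1e3).round(1))
    return T
E
python3 - <<'E'
from h import *
T=report((.081,-.118,.15))
s=snap('wrist','w1.png')
d=np.load('pose.npz')
X=cloud(s,T@np.array(s['hand_eye']));S=X.copy();S[...,:2]=(X[...,:2]-d['o'])@d['R'];np.save('S.npy',S)
E
```

```text
1.15 tcp slicer [ 0.0722 -0.1443] z 0.2108 tilt [-0.  0. -1.] tx [-0. -1.] ty [-1.  0.] F [-0.1 -0.4  1.3]
tool shift mm [-26.3  -8.8  60.8]
```

View pics/w1.png

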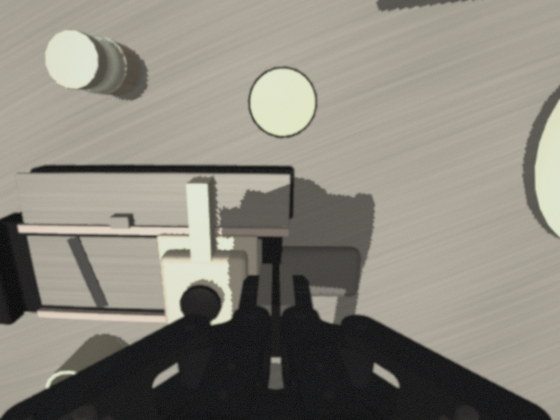

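The wrist view shows the bar from (18,175) to (293,225), the wing at (200,215) and the tooth at (122,220). The fingertips are at the bottom centre. I'll check the depths and the finger geometry.

```bash
python3 - <<'E'
from h import *
S=np.load('S.npy')
g=lambda u,v:print((u,v),(S[v,u]*1e3).round(0))
for u,v in [(290,175),(289,180),(285,195),(240,200),(20,180),(40,180),(200,184),(210,200),(191,200),(122,218),(200,300),(250,282),(255,290),(300,290),(275,290),(275,330),(255,340),(300,340)]: g(u,v)
x,y,z=[S[...,i]*1e3 for i in range(3)]
m=(abs(z-50)<5)&(x>66)&(x<130)&(y<-100)&(y>-200)
print('bar x max',np.percentile(x[m],99),'y min',np.percentile(y[m],1),z[m].mean())
m=(abs(z-80)<5)&(x>56)&(x<110)&(y<-40)&(y>-150)
print('wing',np.percentile(x[m],99),np.percentile(y[m],[1,99]),z[m].mean())
m=(z>120)&(z<220);T=np.c_[x[m],y[m],z[m]]
for lo in range(120,215,10):
    k=(T[:,2]>=lo)&(T[:,2]<lo+10)
    if k.sum()>5: print(lo,k.sum(),np.percentile(T[k,:2],[1,99],axis=0).round(0).tolist())
E
```

```text
(290, 175) [  89. -158.   24.]
(289, 180) [  89. -156.   49.]
(285, 195) [  77. -153.   51.]
(240, 200) [  72. -115.   50.]
(20, 180) [91. 79. 50.]
(40, 180) [91. 60. 50.]
(200, 184) [ 93. -88.  81.]
(210, 200) [ 78. -93.  71.]
(191, 200) [ 80. -81.  81.]
(122, 218) [ 60. -17.  63.]
(200, 300) [  3. -85.  96.]
(250, 282) [  79. -134.  207.]
(255, 290) [  79. -137.  214.]
(300, 290) [  79. -154.  214.]
(275, 290) [  83. -145.  221.]
(275, 330) [  73. -145.  232.]
(255, 340) [  84. -139.  252.]
(300, 340) [  84. -152.  252.]
bar x max 94.89969703463817 y min -156.05022711313188 50.44166746825098
wing 93.56504271137293 [-93.46723132 -77.26503909] 80.25632601815171
190 54 [[82.0, -151.0], [83.0, -139.0]]
200 638 [[78.0, -158.0], [84.0, -132.0]]
210 864 [[78.0, -158.0], [84.0, -131.0]]
```

Call:
carry_out([
  {"x": -26, "y": -7, "z": 0},
  {"x": -26, "y": -7, "z": 40},
  {"x": -26, "y": -7, "z": 80},
  {"x": -26, "y": -7, "z": 110},
  {"x": -26, "y": -7, "z": 130},
  {"x": -26, "y": -7, "z": 130},
  {"x": -26, "y": -7, "z": 130},
  {"x": -26, "y": -7, "z": 130},
])

```text
schema error: expected keys x, y, z, spin, gripper
```

```bash
python3 - <<'E'
from h import *
report((.079,-.118,.056))
E
```

```text
1.2 tcp slicer [ 0.0741 -0.1374] z 0.2103 tilt [ 0.003  0.005 -1.   ] tx [ 0.002 -1.   ] ty [-1.    -0.002] F [ 4.2  3.8 -1.5]
tool shift mm [-18.5  -4.7 154.4]
```

Call:
carry_out([
  {"x": 0, "y": 0, "z": 0, "spin": 0, "gripper": 0},
  {"x": 0, "y": 0, "z": 0, "spin": 0, "gripper": 0},
  {"x": 0, "y": 0, "z": 0, "spin": 0, "gripper": 0},
])

```text
time: 1.45
tool_pos: [0.5168, -0.1917, 0.2109]
tcp_rot: [-0.0, -0.563, 0.826, 0.0]
contact_force: [-0.1, 0.9, -0.6]
gripper_width: -0.003
```

```bash
python3 - <<'E'
from h import *
report((.079,-.118,.080))
E
```

```text
1.45 tcp slicer [ 0.0717 -0.1472] z 0.2109 tilt [-0.001 -0.    -1.   ] tx [-0. -1.] ty [-1.  0.] F [-0.1  0.9 -0.6]
tool shift mm [-29.2  -7.3 130.9]
```

Call:
carry_out([
  {"x": -15, "y": -4, "z": 10, "spin": 0, "gripper": 0},
  {"x": -29, "y": -7, "z": 40, "spin": 0, "gripper": 0},
  {"x": -29, "y": -7, "z": 75, "spin": 0, "gripper": 0},
  {"x": -29, "y": -7, "z": 105, "spin": 0, "gripper": 0},
  {"x": -29, "y": -7, "z": 125, "spin": 0, "gripper": 0},
  {"x": -29, "y": -7, "z": 131, "spin": 0, "gripper": 0},
  {"x": -29, "y": -7, "z": 131, "spin": 0, "gripper": 0},
  {"x": -29, "y": -7, "z": 131, "spin": 0, "gripper": 0},
  {"x": -29, "y": -7, "z": 131, "spin": 0, "gripper": 0},
])

```text
time: 2.2
tool_pos: [0.5355, -0.1679, 0.0817]
tcp_rot: [0.001, -0.563, 0.826, -0.001]
contact_force: [-0.1, -0.7, 0.1]
gripper_width: 0.002
```

```bash
python3 - <<'E'
from h import *
T=report((.079,-.118,.055))
s=snap('wrist','w2.png')
d=np.load('pose.npz')
X=cloud(s,T@np.array(s['hand_eye']));S=X.copy();S[...,:2]=(X[...,:2]-d['o'])@d['R'];np.save('S.npy',S)
E
```

```text
2.2 tcp slicer [ 0.0805 -0.1182] z 0.0817 tilt [ 0.003 -0.001 -1.   ] tx [-0.001 -1.   ] ty [-1.     0.001] F [-0.1 -0.7  0.1]
tool shift mm [-0.2  1.5 26.7]
```

View pics/w2.png

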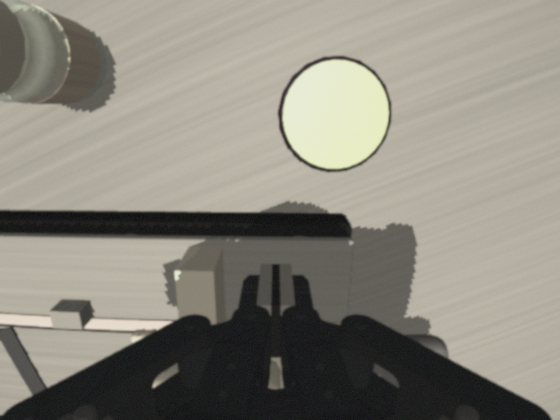

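The fingertips at (275,275) are over the bar, just behind the wing (180–222). Now I'll press.

Call:
carry_out([
  {"x": 0, "y": 0, "z": 8, "spin": 0, "gripper": 0},
  {"x": 0, "y": 0, "z": 14, "spin": 0, "gripper": 0},
  {"x": 0, "y": 0, "z": 19, "spin": 0, "gripper": 0},
  {"x": 0, "y": 0, "z": 24, "spin": 0, "gripper": 0},
  {"x": 0, "y": 0, "z": 24, "spin": 0, "gripper": 0},
  {"x": 0, "y": 0, "z": 24, "spin": 0, "gripper": 0},
  {"x": 0, "y": 0, "z": 24, "spin": 0, "gripper": 0},
])

```text
time: 2.83
tool_pos: [0.5355, -0.1672, 0.0564]
tcp_rot: [0.0, -0.564, 0.826, -0.001]
contact_force: [1.2, -1.6, 7.2]
gripper_width: -0.003
```

```bash
python3 - <<'E'
from h import *
T=report((.079,-.118,.055))
d=np.load('pose.npz')
s=snap('wrist');X=cloud(s,T@np.array(s['hand_eye']));S=X.copy();S[...,:2]=(X[...,:2]-d['o'])@d['R']
x,y,z=[S[...,i]*1e3 for i in range(3)]
for n,m in dict(bar=(x>70)&(x<92)&(y<-136)&(y>-150)&(z<60),tooth=(x>53)&(x<60)&(y>-18)&(y<-6),wing=(x>65)&(x<92)&(y>-91)&(y<-80)&(z<95)).items(): print(n,m.sum(),np.nanmedian(z[m]))
print(r.read_state()['contact_force'])
E
```

```text
2.8333 tcp slicer [ 0.0802 -0.1175] z 0.0564 tilt [ 0.002 -0.001 -1.   ] tx [ 0. -1.] ty [-1. -0.] F [ 1.2 -1.6  7.2]
tool shift mm [0.5 1.2 1.4]
bar 1429 40.03642358177656
tooth 295 52.070239037658006
wing 1153 80.59281151550441
[-0.35430502 -2.20280508  6.57841941]
```

Bar about 10 mm down, tooth top at 52 mm, 7 N. I'll press 1 mm more and push.

Call:
carry_out([
  {"x": 0, "y": 0, "z": 1, "spin": 0, "gripper": 0},
  {"x": -6, "y": 0, "z": 1, "spin": 0, "gripper": 0},
  {"x": -12, "y": 0, "z": 1, "spin": 0, "gripper": 0},
  {"x": -18, "y": 0, "z": 1, "spin": 0, "gripper": 0},
  {"x": -24, "y": 0, "z": 1, "spin": 0, "gripper": 0},
  {"x": -30, "y": 0, "z": 1, "spin": 0, "gripper": 0},
  {"x": -36, "y": 0, "z": 1, "spin": 0, "gripper": 0},
  {"x": -42, "y": 0, "z": 1, "spin": 0, "gripper": 0},
  {"x": -48, "y": 0, "z": 1, "spin": 0, "gripper": 0},
  {"x": -48, "y": 0, "z": 1, "spin": 0, "gripper": 0},
  {"x": -48, "y": 0, "z": 1, "spin": 0, "gripper": 0},
])

```text
time: 3.8
tool_pos: [0.5531, -0.1224, 0.0557]
tcp_rot: [0.0, -0.564, 0.826, -0.001]
contact_force: [0.5, -2.3, 7.1]
gripper_width: 0.003
```

```bash
cat > m.py <<'E'
from h import *
T=report((.079,.0445,.055))
d=np.load('pose.npz')
s=snap('wrist','m.png');X=cloud(s,T@np.array(s['hand_eye']));S=X.copy();S[...,:2]=(X[...,:2]-d['o'])@d['R']
x,y,z=[S[...,i]*1e3 for i in range(3)]
m=(x>70)&(x<90)&(abs(z-80)<4)&(y<70); print('wing y',np.percentile(y[m],[2,98]))
m=(x>70)&(x<92)&(y<-136)&(z<60)&(z>30);print('bar',m.sum(),np.nanmedian(z[m]) if m.any() else 0)
m=(x>52)&(x<60)&(y>-18)&(y<-6);print('tooth',m.sum(),np.nanmedian(z[m]) if m.any() else 0)
E
python3 m.py
```

```text
3.8 tcp slicer [ 0.0802 -0.0694] z 0.0557 tilt [ 0.002 -0.001 -1.   ] tx [ 0.001 -1.   ] ty [-1.    -0.001] F [ 0.5 -2.3  7.1]
tool shift mm [-113.9    1.1    0.6]
wing y [-89.4053572  -33.61930441]
bar 1743 39.22126064173828
tooth 71 51.10375850886753
```

Call:
carry_out([
  {"x": -8, "y": 0, "z": 0, "spin": 0, "gripper": 0},
  {"x": -16, "y": 0, "z": 0, "spin": 0, "gripper": 0},
  {"x": -24, "y": 0, "z": 0, "spin": 0, "gripper": 0},
  {"x": -32, "y": 0, "z": 0, "spin": 0, "gripper": 0},
  {"x": -40, "y": 0, "z": 0, "spin": 0, "gripper": 0},
  {"x": -48, "y": 0, "z": 0, "spin": 0, "gripper": 0},
  {"x": -56, "y": 0, "z": 0, "spin": 0, "gripper": 0},
  {"x": -64, "y": 0, "z": 0, "spin": 0, "gripper": 0},
  {"x": -72, "y": 0, "z": 0, "spin": 0, "gripper": 0},
  {"x": -80, "y": 0, "z": 0, "spin": 0, "gripper": 0},
  {"x": -88, "y": 0, "z": 0, "spin": 0, "gripper": 0},
  {"x": -88, "y": 0, "z": 0, "spin": 0, "gripper": 0},
])

```text
time: 4.85
tool_pos: [0.5857, -0.0401, 0.0558]
tcp_rot: [0.001, -0.564, 0.826, -0.001]
contact_force: [1.1, -0.3, 7.4]
gripper_width: -0.003
```

```bash
python3 m.py
```

```text
4.85 tcp slicer [0.0805 0.0192] z 0.0558 tilt [ 0.002 -0.001 -1.   ] tx [ 0.001 -1.   ] ty [-1.    -0.001] F [ 1.1 -0.3  7.4]
tool shift mm [-25.3   1.5   0.8]
wing y [-0.58368979 54.64831801]
bar 0 0
tooth 0 0
```

View pics/m.png

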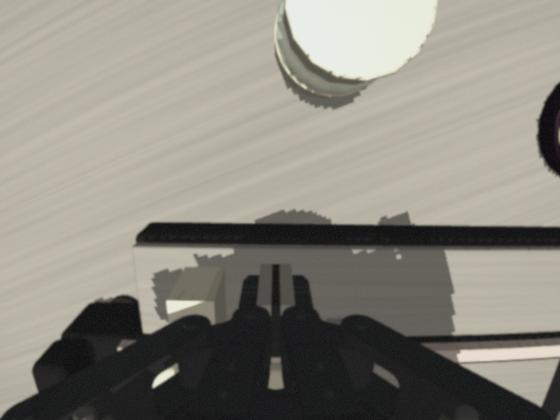

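The wing is past the tooth with its front at about 54.6 mm, so the carriage is at about 0.131. I'll push on gently to the stop.

Call:
carry_out([
  {"x": -5, "y": 0, "z": 0, "spin": 0, "gripper": 0},
  {"x": -10, "y": 0, "z": 0, "spin": 0, "gripper": 0},
  {"x": -14, "y": 0, "z": 0, "spin": 0, "gripper": 0},
  {"x": -17, "y": 0, "z": 0, "spin": 0, "gripper": 0},
  {"x": -19, "y": 0, "z": 0, "spin": 0, "gripper": 0},
  {"x": -21, "y": 0, "z": 0, "spin": 0, "gripper": 0},
  {"x": -21, "y": 0, "z": 0, "spin": 0, "gripper": 0},
  {"x": -21, "y": 0, "z": 0, "spin": 0, "gripper": 0},
])

```text
time: 5.57
tool_pos: [0.5919, -0.0235, 0.056]
tcp_rot: [-0.001, -0.564, 0.826, -0.002]
contact_force: [-3.0, -13.5, 11.9]
gripper_width: -0.004
```

```bash
sed -i 's/y<70/y<90/' m.py; python3 m.py
```

```text
5.5667 tcp slicer [0.0803 0.0369] z 0.056 tilt [ 0.    -0.004 -1.   ] tx [ 0.002 -1.   ] ty [-1.    -0.002] F [ -3.  -13.5  11.9]
tool shift mm [-7.6  1.3  0.9]
wing y [17.45368212 70.74608829]
bar 0 0
tooth 0 0
```

A 14 N reaction shows the carriage is against the stop. I'll back off slightly and lift.

Call:
carry_out([
  {"x": 3, "y": 0, "z": 0, "spin": 0, "gripper": 0},
  {"x": 8, "y": 0, "z": 0, "spin": 0, "gripper": 0},
  {"x": 10, "y": 0, "z": -5, "spin": 0, "gripper": 0},
  {"x": 10, "y": 0, "z": -12, "spin": 0, "gripper": 0},
  {"x": 10, "y": 0, "z": -30, "spin": 0, "gripper": 0},
  {"x": 10, "y": 0, "z": -60, "spin": 0, "gripper": 0},
  {"x": 10, "y": 0, "z": -95, "spin": 0, "gripper": 0},
  {"x": 10, "y": 0, "z": -130, "spin": 0, "gripper": 0},
  {"x": 10, "y": 0, "z": -150, "spin": 0, "gripper": 0},
  {"x": 10, "y": 0, "z": -150, "spin": 0, "gripper": 0},
  {"x": 10, "y": 0, "z": -150, "spin": 0, "gripper": 0},
  {"x": 10, "y": 0, "z": -150, "spin": 0, "gripper": 0},
])

```text
time: 6.62
tool_pos: [0.587, -0.0297, 0.2041]
tcp_rot: [-0.001, -0.564, 0.826, 0.001]
contact_force: [0.8, 0.6, -0.5]
gripper_width: 0.001
```

```bash
sed -i "s/m.png/m2.png/;s/y<-136/y<0/" m.py; python3 m.py; python3 -c "
from h import *
s=snap('top','t2.png')"
```

```text
6.6167 tcp slicer [0.0779 0.0294] z 0.2041 tilt [-0.002  0.    -1.   ] tx [ 0. -1.] ty [-1. -0.] F [ 0.8  0.6 -0.5]
tool shift mm [-15.2  -1.4 149.1]
wing y [55.62429696 71.34237546]
bar 4622 50.572181003482015
tooth 132 62.63312904381876
```

View pics/m2.png

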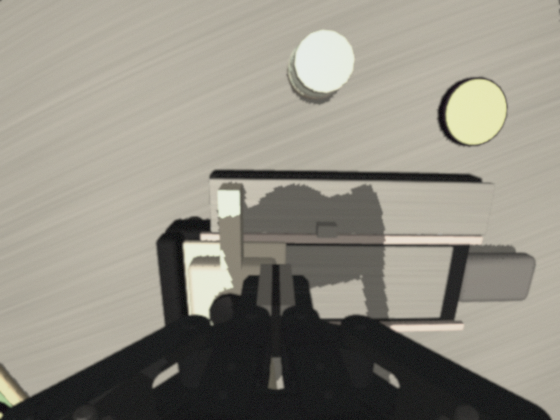

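The bar (50.6 mm) and tooth (62.6 mm) are back up. The wing rear is at 55.6 mm, a travel of about 149 mm to the stop, and the carriage touches the end wall in the picture at (185,270). I'll hand in.

```bash
python3 -c "
from h import *
print(r.hand_in())"
```

```text
the job is handed in; nothing more can be done
None
```

The job is handed in, and by my last checks the carriage is home and the catch has sprung back up. `hand_in` gives no verdict.

With the jaws shut I pressed the catch bar down about 10–11 mm behind the wing. Keeping it down, I pushed the wing past the tooth to the end stop, where the push met about 14 N. Then I backed off and lifted clear at about 6.6 s.

- **Carriage:** the wing's rear face measured 55.6 mm along the slicer, against an expected 57 mm at home. The travel came to about 149 mm. The 1–2 mm shortfall is within calibration error, and the 14 N reaction shows it reached the stop.
- **Catch:** the bar top is back at 50.6 mm and the tooth at 62.6 mm, against 50 and 62 mm when fully up.
- **Surroundings:** the tool force is about zero, so the robot is touching nothing. The fingers worked about 80 mm from the knob's centre line and never approached it. The jar and the slice by the slicer looked undisturbed in the last view; I did not measure the other items again.
- **Disagreement:** the slicer pose from the top camera was about 2–3 mm off across the bar compared with the wrist camera. That stayed within the clear strip.

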